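# Lock a print jig in its quick-change base with the clevis pin

### The arm

A 6-joint arm with a two-finger parallel gripper is mounted at the origin on the work surface. World frame = base frame: x ahead of the robot, y to its left, z up, the work surface at z = 0. Lengths are in m, angles in rad, forces in N, time in s.
With the tool pointing down it reaches from about 0.3 to 0.775 m from the base axis. Payload 14.6 kg.
Tool frame: the origin (TCP) lies midway between the tips of the shut fingers; the grasp point (between the pads) lies 19 mm behind it (ctrl.pinch_z is the distance from the TCP to the grasp point, in m); z points along the fingers, y is the line along which they close (so a half turn about z gives the same grasp; the last joint's range is limited). The gripper opens to 94 mm and grips with 3 to 60 N. Pads are 16 mm wide; open, the fingers measure 119 mm over their backs; the gripper's body (75 mm by 177 mm) begins 78 mm behind the grasp point.
Start: joints at [-1.262, 0.3, 1.521, -0, 1.321, -0.067], TCP at [0.202, -0.512, 0.205] pointing down, gripper open.
Joint ranges: [-3.03, 3.03], [-0.79, 2.21], [0.23, 2.52], [-1.04, 4.18], [0, 3.07], [-2.55, 2.55]. Speed limits (rad/s): [2.22, 2.22, 2.57, 3.14, 3.14, 3.14].

### API

Orientations are given as [roll, pitch, yaw] about the fixed x, y, z axes, in that order (R = Rz(yaw) Ry(pitch) Rx(roll)).
In Python, from station import ctrl gives the robot as it stands.
- The arm moves only by the tool jog_arm, never from a script. Its argument "motion" is a list of rows, each a list of 7 numbers: the shift along the tool's x, y, z in m, then the turn, a rotation vector about the tool's x, y, z in rad, then the opening, from -1 (shut) to 1 (fully open). In form: [[tx, ty, tz, rx, ry, rz, gripper], ...]. A call has 1 to 5 rows; each row shifts and turns the commanded pose from where the row before left it, along the tool's axes as they then stand; what a row does not reach is not made up. A row lasts 1/10 s, in which the tool goes at most 50 mm and 8.59 degrees, less where a joint would pass 70% of its speed; a pose out of reach is approached as far as the arm can. A call is refused whole if a number of a shift passes 0.05 or a number of a turn 0.15, either way. A call with a gripper value outside its range is refused whole. The fingers move at their own pace and stop on an object; "squeeze" is the grip in N (left out, the last holds). Time passes only in rows, so rows that do not move let the fingers close. It gives the time, the measured TCP pose, the force, the opening and the grip force at its end, in the units of the state.
- ctrl.get_obs(): the state, without advancing time (a new reading comes with each control period).
- ctrl.camera(name): name is "side" or "top" or "wrist"; returns the picture (400x640x3 uint8, red, green, blue); there is no depth.
- ctrl.camera_model(name): a dict with "intrinsics" (3x3 intrinsics, pixels), "k1" (the pictures are not rectified: a ray, as slopes to the right and down, at radius r is drawn at 1 + k1 r^2 times it, then the intrinsics apply), "rvec" (rotation vector, rad) and "tvec" (3), from world to camera coordinates, as OpenCV has them. Camera axes: x right, y down, z forward; pixel columns grow to the right and rows downward; lengths in m; the calibration is good to about 2 mm. A picture is of the moment at which its call begins: read the wrist's pose just before it. camera_model takes no time and is no camera call; for the wrist camera it gives the pose at the moment of the call.
- ctrl.hand_in(): hands the job in; it is judged then, once.
The state is a dict: "time_s": time; "qpos": joint angles; "joint_vel": joint speeds; "tau": joint torques, N m; "ee_pos": TCP position; "eef_rot": TCP orientation; "force": force on the tool from outside, world axes, zero at the start; "moment": the same for the moment, N m; "grip_width": finger opening in m; "grip_force": force on a finger pad.
Only numpy, scipy, OpenCV 4.12 (cv2) and the standard library are available. Lean on these libraries where they do the work, as an engineer would, in place of code of your own. Each camera call takes 0.05 s, during which the arm holds its last target. There are 200 camera calls.

### The job

Slide the print jig along its rails until its lug stands in the fork and the lug's eye lines up with the fork's bore, which has to be felt out, then push the locking pin through both ears and the eye until its knob sits against the bush. If the jig or the pin meets a stop, do not force it: ease the jig a little along its rails and try again. Leave the shells, the ink tin and the screwdriver where they are.

Things in the scene. Friction and masses are not known exactly. Their poses are not given: they have to be found in the camera images.
- base: Pad printer's quick-change base, screwed to the bench: dark steel plate 160 (x) x 260 (y) x 16 mm, spanning x -80..80, y -140..120 about its origin on the bench top. x: the way the pin goes in; y: the way the jig slides in; z up. Two steel gib rails along y (inner faces x = +-46, lips to +-39, tops 35 mm above the bench, y -140..45) hold the jig down with 0.75 mm play each side.
- fork_gap (a point): Point on the bore's axis midway between the ears of the steel fork at the base's +y end, 50 mm above the bench; axes as the base's. Ears 14 mm thick in x with a 20 mm gap, from 16 mm before to 24 mm past this point in y, 72 mm high; an 18 mm bore along x passes both. A web closes the gap 24 mm past this point in +y.
- bush_end (a point): Centre of the outer (-x) end of the brass guide bush (33 mm outside, 17.4 mm bore, on the bore's axis, 48 mm long) that stands on the fork's -x ear; axes as the base's. 72 mm to -x of fork_gap. The home pin's knob lies against this face.
- nest (a point): Jig: middle of the gap between its two white V-rests, 36 mm above the bench; axes as the base's. Aluminium plate 90 (x) x 130 (y) x 10 mm, top 26 mm above the bench, centre 20 mm to +y of here. Rests: 14 mm thick in y, 68 mm wide in x, rising from the plate to 60 mm above the bench (36 in the middle of the V), 46 mm apart: closed fingers reach down between them and push either one.
- front_rest (a point): Jig: middle of its front (+y) V-rest, inside the V, 55 mm above the bench. Steel lug in front of it: blade 14 mm thick in x, 34 to 66 mm above the bench, pointing to +y, with an 18 mm eye along x and a nose 18 mm beyond the eye's centre. It is clamped through slots: its eye lies 80 to 100 mm to +y of here, not given. With the nose against the fork's web the eye is 6 mm past the bore.
- pin_head (a point): Centre of the outer face of the pin's black knob (30 mm diameter, 14 mm thick), x along the pin to its tip. Loose steel pin, 16 mm diameter, 102 mm long under the knob, last 5.5 mm tapered to 11 mm. Starts lying in the bush, knob 41 to 45 mm off it, sliding freely (oiled, as the jig is). The lug blocks it unless the eye is within about 3 mm of the bore; then the taper draws the jig into line.
- shell_a: Bystander: standing blue-grey aluminium shell, 50 mm in diameter, 100 mm tall, origin at its underside.
- shell_b: Bystander: second such shell.
- ink_tin: Bystander: steel ink tin, 80 mm in diameter, 85 mm tall, origin at its underside.
- driver: Bystander: screwdriver 190 mm long lying on the bench.
Mind the look-alikes: they are no part of the job. Of the things like the part that bears pin_head, leave any that is green; of the rest the larger one is meant. Leave any red look-alike of the part that bears nest alone.

How it is judged:
By the outcome, as a careful person would: the job done as asked, in the order asked, and still so for the second after the job is handed in, with the robot touching nothing.
It also fails if it takes over 54 s, if anything falls off the work surface, if the arm or the gripper's body presses on something with over 40 N, if the wrist force passes 120 N, or if a joint passes its speed limit or range.

## Working session

There is one attempt and no reset: what is moved stays moved. The work goes in short steps, Python scripts to look and compute and a tool call to move; the robot and the scene stay as the last step left them, time stands still between calls to the robot, and variables do not carry over. Pictures are saved under pics/ and viewed, at most 10 in all, crops included, and the job is handed in when it is done.

Besides the shell and the picture viewer there is one more tool, called after "Call:" as name(argument=value, ...), one argument or row to a line, values as JSON. jog_arm: Moves the arm, as the interface text tells. Its arguments: {"type":"object","properties":{"motion":{"type":"array"},"squeeze":{"type":"number"}},"required":["motion"]}

```bash
mkdir -p pics; ls
python3 - <<'E'
from station import ctrl
import cv2
for n in ("side","top"):
    cv2.imwrite(f"pics/{n}0.png",cv2.cvtColor(ctrl.camera(n),cv2.COLOR_RGB2BGR))
    print(n,ctrl.camera_model(n))
print(ctrl.get_obs())
E
```

```text
pics
side {'intrinsics': array([[444.35506431,   0.        , 326.92057959],
       [  0.        , 444.35506431, 203.74725371],
       [  0.        ,   0.        ,   1.        ]]), 'k1': -0.040669037360495174, 'rvec': array([ 0.23731469, -2.90979412,  1.02549087]), 'tvec': array([0.48510138, 0.08315377, 1.1001325 ])}
top {'intrinsics': array([[475.18948723,   0.        , 317.9778591 ],
       [  0.        , 475.18948723, 202.76637014],
       [  0.        ,   0.        ,   1.        ]]), 'k1': -0.0041273003021805865, 'rvec': array([ 2.21403797, -2.20728086,  0.03660759]), 'tvec': array([0.0170566 , 0.48865097, 1.15277571])}
{'time_s': 0.1, 'qpos': array([-1.26159230e+00,  3.00393803e-01,  1.52152184e+00, -1.73389693e-05,
        1.32070652e+00, -6.65802798e-02]), 'joint_vel': array([-0.00082558, -0.00059433, -0.00270358, -0.00133997, -0.00112286,
        0.00018524]), 'tau': array([-4.23503543e-04, -5.32647657e+01, -3.53279614e+01,  7.09435064e-02,
        2.35414499e-02, -3.19355559e-05]), 'ee_pos': array([ 0.20178143, -0.51139157,  0.20495379]), 'eef_rot': array([-3.14056430e+00, -5.17368976e-05,  3.75788580e-01]), 'force': array([ 0.1995575 , -0.71898302,  0.56370057]), 'moment': array([ 0.03190804,  0.01978978, -0.04146987]), 'grip_force': 0.0, 'grip_width': 0.0941600619129295}
```

View pics/top0.png

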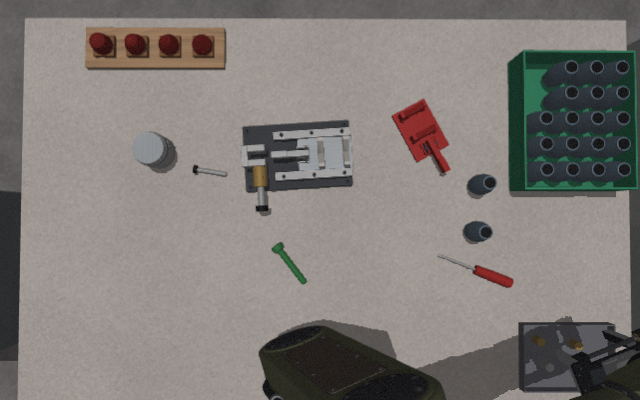

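View pics/side0.png

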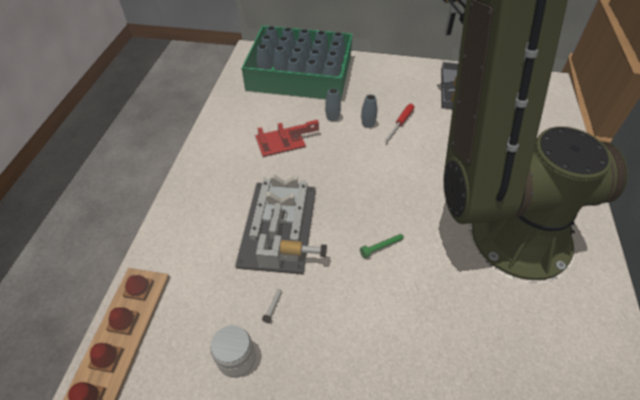

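The top view shows the base at about (298,157), with its fork to the left (+y) at (252,160) and the pin's knob at (262,208). The side view shows the fork at (270,245) and the knob at (324,251). The green pin, the small pin and the red jig are look-alikes. Next I'll enlarge both views.

Run:
```python
import cv2,numpy as np
t=cv2.imread("pics/top0.png")[110:220,235:365]; s=cv2.imread("pics/side0.png")[165:280,230:335]
t=cv2.resize(t,None,fx=6,fy=5.4545*0+6,interpolation=cv2.INTER_CUBIC)[:600]
s=cv2.resize(s,None,fx=5,fy=5,interpolation=cv2.INTER_CUBIC)
for im,k,x0,y0 in((t,6,235,110),(s,5,230,165)):
    for v in range(0,im.shape[1],10*k): cv2.putText(im,str(x0+v//k),(v,8),0,.35,(0,0,255)); cv2.line(im,(v,10),(v,16),(0,0,255))
    for v in range(0,im.shape[0],10*k): cv2.putText(im,str(y0+v//k),(0,v+4),0,.35,(0,0,255))
cv2.imwrite("pics/t1.png",t);cv2.imwrite("pics/s1.png",s)
```

```text
(no output)
```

View pics/t1.png

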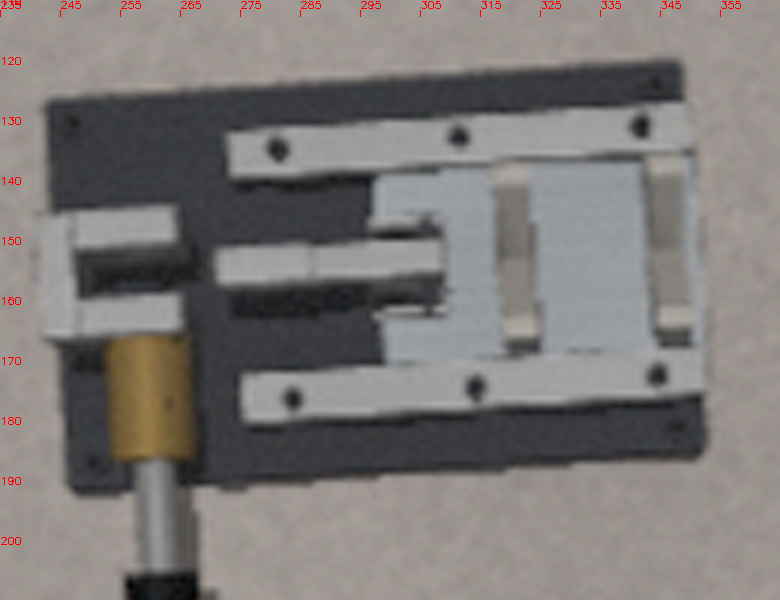

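View pics/s1.png

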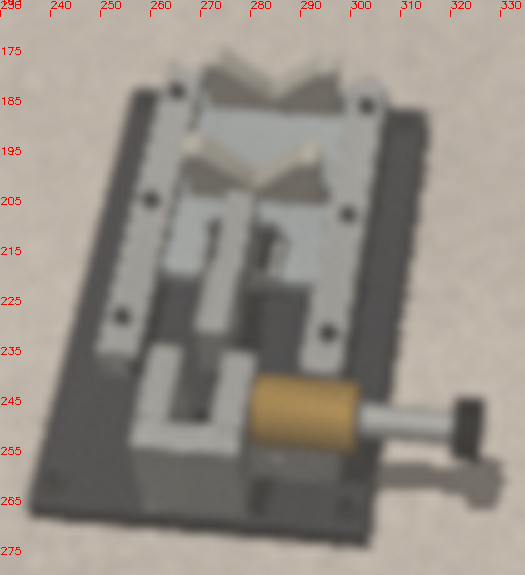

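The crops give me these points:
- **Base plate corners, top view:** (242.5,126.7), (348.7,120.3), (352.7,186.3), (246.7,192.3).
- **Base plate corners, side view:** (257,183), (315.4,187.4), (304,274.4), (236,268.4).
- **Front rest ends, top view:** about (320.5,138) and (322,167.5). In the side view they are (268.5,193.5) and (292,195.5).
- **Knob:** about (262,208.5) in the top view and (323.5,250.6) in the side view.

```bash
cat > h.py <<'E'
import numpy as np,cv2
from scipy.optimize import least_squares
from station import ctrl
def proj(P,m):
    P=np.atleast_2d(P)@cv2.Rodrigues(m["rvec"])[0].T+m["tvec"]
    u=P[:,:2]/P[:,2:]; u=u*(1+m["k1"]*(u**2).sum(1,keepdims=True))
    K=m["intrinsics"]; return u*[K[0,0],K[1,1]]+K[:2,2]
def tri(obs): # [(model,uv),...]
    r=least_squares(lambda p:np.concatenate([proj(p,m)[0]-uv for m,uv in obs]),[.5,.1,.05]); return r.x,np.abs(r.fun).max()
E
python3 - <<'E'
from h import *
T,S=ctrl.camera_model("top"),ctrl.camera_model("side")
ct=np.array([(242.5,126.7),(348.7,120.3),(352.7,186.3),(246.7,192.3)]); cs=np.array([(236,268.4),(257,183),(315.4,187.4),(304,274.4)])
P=[tri([(T,a),(S,b)]) for a,b in zip(ct,cs)]
print("corners",*P,sep="\n")
L=np.array([(80,120),(80,-140),(-80,-140),(-80,120)])/1e3
def W(p,L): 
    c,s=np.cos(p[2]),np.sin(p[2]); return np.c_[L@np.array([[c,s],[-s,c]])+p[:2],np.full(len(L),.016)]
for n,ms in(("both",((T,ct),(S,cs))),("top",((T,ct),)),("side",((S,cs),))):
    r=least_squares(lambda p:np.concatenate([(proj(W(p,L),m)-c).ravel() for m,c in ms]),[.5,.1,0]);print(n,r.x,np.abs(r.fun).max())
for n,a,b in(("knob",(262,208.5),(323.5,250.6)),("restL(+x)",(320.5,138.5),(268.5,193.8)),("restR",(322,167.5),(292,195.5)),("nose",(271,154.5),(272.3,230.5)),("fork front+x ear end mid",(264,147.5),(263,234.5)),("ear-x",(265,162),(278,236))):
    print(n,*tri([(T,a),(S,b)]))
E
```

```text
corners
(array([0.67408024, 0.20415872, 0.00417636]), np.float64(0.2906404753021832))
(array([ 0.69040372, -0.05581592,  0.01148344]), np.float64(0.10118586942894581))
(array([ 0.5307129 , -0.06543032,  0.01272337]), np.float64(0.8981708405007112))
(array([0.5138483 , 0.19300168, 0.00317392]), np.float64(0.03708380251430299))
both [0.60031536 0.08068758 0.0675123 ] 1.9553989182762734
top [0.60024525 0.07813923 0.06334452] 0.7018950730929987
side [0.60002567 0.08442421 0.07255458] 0.7131680228097821
knob [0.47445685 0.15031604 0.04903109] 0.3815487915621816
restL(+x) [0.63747416 0.01336283 0.05799947] 0.0951981043731962
restR [0.57337769 0.01029877 0.05984094] 1.7915579881254757
nose [0.59857259 0.12802854 0.06847503] 0.10246429640216093
fork front+x ear end mid [0.61530898 0.14419394 0.07113369] 0.497581590216555
ear-x [0.58138014 0.14172776 0.06980016] 0.2813015774350447
```

Scene geometry:
- Base yaw is about 0.066, and its origin is near (0.600, 0.080).
- fork_gap is near (0.597, 0.158). The ears and the knob give the same place.
- The rest tops measure about 0.059 (0.060 given) and the knob 0.049 (0.050 given).
- The nest is near (0.6075, -0.018).

I'll start the approach with the fingers shutting on the way.

Call:
jog_arm(
  motion=[
    [0.042,-0.0234,0,0,0,0,-1],
    [0.042,-0.0234,0,0,0,0,-1],
    [0.042,-0.0234,0,0,0,0,-1],
    [0.042,-0.0234,0,0,0,0,-1],
    [0.042,-0.0234,0,0,0,0,-1],
  ],
  squeeze=10,
)

```text
time_s: 0.6
ee_pos: [0.355, -0.324, 0.2053]
eef_rot: [-3.141, 0.0, 0.376]
force: [0.4, 0.1, -0.0]
grip_width: 0.0574
grip_force: 0.0
```

Call:
jog_arm(
  motion=[
    [0.042,-0.0234,0,0,0,0,-1],
    [0.042,-0.0234,0,0,0,0,-1],
    [0.042,-0.0234,0,0,0,0,-1],
    [0.042,-0.0234,0,0,0,0,-1],
    [0.042,-0.0234,0,0,0,0,-1],
  ],
)

```text
time_s: 1.1
ee_pos: [0.5075, -0.1379, 0.2053]
eef_rot: [-3.141, 0.0, 0.376]
force: [0.4, -1.2, 0.4]
grip_width: 0.0175
grip_force: 0.0
```

Call:
jog_arm(
  motion=[
    [0.042,-0.0234,0,0,0,0,-1],
    [0.042,-0.0234,0,0,0,0.1,-1],
    [0,0,0,0,0,0.1,-1],
    [0,0,0,0,0,0.11,-1],
    [0,0,0,0,0,0,-1],
  ],
)

```text
time_s: 1.6
ee_pos: [0.5676, -0.0651, 0.205]
eef_rot: [-3.141, 0.001, 0.065]
force: [1.4, 0.0, -0.5]
grip_width: 0.0002
grip_force: 0.0
```

Run:
```python
from h import *
m=ctrl.camera_model("wrist");print(m)
cv2.imwrite("pics/w1.png",cv2.cvtColor(ctrl.camera("wrist"),cv2.COLOR_RGB2BGR))
for n,p in(("nest",(.6075,-.018,.06)),("restL",(.6375,.0134,.06)),("restR",(.5734,.0093,.06)),("fork",(.597,.158,.072)),("knob",(.4745,.150,.05))): print(n,proj(p,m))
```

```text
{'intrinsics': array([[355.04652107,   0.        , 318.30889377],
       [  0.        , 355.04652107, 196.3082129 ],
       [  0.        ,   0.        ,   1.        ]]), 'k1': 0.0031587757514595187, 'rvec': array([-2.13166773,  1.99734437,  0.28723017]), 'tvec': array([-0.10058436,  0.51080239,  0.54854451])}
nest [[270.41155987 137.58791775]]
restL [[235.59421316 100.96866212]]
restR [[240.05711172 172.48612684]]
fork [[ 65.98660195 138.07153604]]
knob [[104.53953956 255.66232296]]
```

View pics/w1.png

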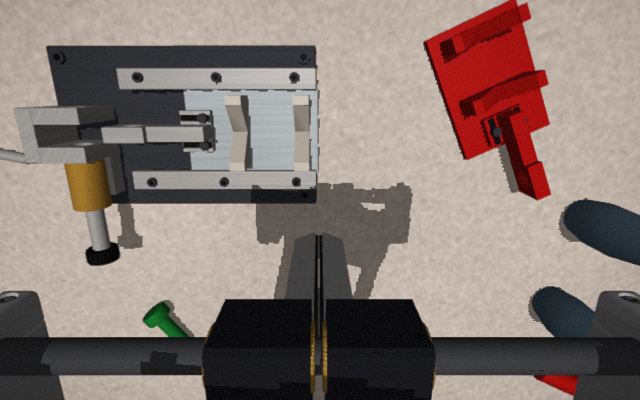

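The wrist view confirms it: front rest ends at (235,98) and (238,169), rear rest at x≈302, so the gap's middle is at (269,134). My prediction was (270,137). I'll go over the nest and down between the rests.

Call:
jog_arm(
  motion=[
    [0.022,-0.022,0,0,0,0,-1],
    [0.022,-0.022,0,0,0,0,-1],
    [0,0,0.04,0,0,0,-1],
    [0,0,0.04,0,0,0,-1],
    [0,0,0.04,0,0,0,-1],
  ],
)

```text
time_s: 2.15
ee_pos: [0.6084, -0.0188, 0.0841]
eef_rot: [3.142, -0.0, 0.069]
force: [1.5, 0.0, 0.1]
grip_width: 0.0005
grip_force: 0.0
```

Call:
jog_arm(
  motion=[
    [0,0,0.015,0,0,0,-1],
    [0,0,0.015,0,0,0,-1],
    [0,0,0.015,0,0,0,-1],
    [0,0,0.007,0,0,0,-1],
    [0,0,0,0,0,0,-1],
  ],
)

```text
time_s: 2.65
ee_pos: [0.6086, -0.0187, 0.0332]
eef_rot: [-3.142, 0.0, 0.066]
force: [-1.1, 0.4, -0.4]
grip_width: 0.0006
grip_force: 0.0
```

Call:
jog_arm(
  motion=[
    [0,0,0,0,0,0,-0.6],
    [0,0,0,0,0,0,-0.6],
    [0,0,0,0,0,0,-0.6],
    [0,-0.005,0,0,0,0,-0.6],
    [0,-0.005,0,0,0,0,-0.6],
  ],
)

```text
time_s: 3.15
ee_pos: [0.6082, -0.0086, 0.0338]
eef_rot: [3.141, -0.001, 0.066]
force: [0.4, -3.1, 2.2]
grip_width: 0.0191
grip_force: 1.4
```

Call:
jog_arm(
  motion=[
    [0,-0.007,0,0,0,0,-0.6],
    [0,-0.007,0,0,0,0,-0.6],
    [0,-0.007,0,0,0,0,-0.6],
    [0,-0.007,0,0,0,0,-0.6],
    [0,0,0,0,0,0,-0.6],
  ],
)

```text
time_s: 3.65
ee_pos: [0.6059, 0.0205, 0.0332]
eef_rot: [-3.141, 0.001, 0.067]
force: [-0.7, 0.7, -0.2]
grip_width: 0.019
grip_force: 0.0
```

Call:
jog_arm(
  motion=[
    [0,-0.003,0,0,0,0,-0.6],
    [0,-0.003,0,0,0,0,-0.6],
    [0,-0.002,0,0,0,0,-0.6],
    [0,-0.002,0,0,0,0,-0.6],
    [0,0,0,0,0,0,-0.6],
  ],
)

```text
time_s: 4.15
ee_pos: [0.6054, 0.0295, 0.0333]
eef_rot: [-3.141, 0.0, 0.066]
force: [0.9, -0.1, -0.3]
grip_width: 0.0188
grip_force: 0.1
```

Call:
jog_arm(
  motion=[
    [0,-0.001,0,0,0,0,-0.6],
    [0,-0.001,0,0,0,0,-0.6],
    [0,0,0,0,0,0,-0.6],
  ],
)

```text
time_s: 4.45
ee_pos: [0.6053, 0.0313, 0.0334]
eef_rot: [3.142, 0.0, 0.066]
force: [-0.1, -2.4, -1.4]
grip_width: 0.0187
grip_force: 0.7
```

Call:
jog_arm(
  motion=[
    [0,-0.001,0,0,0,0,-0.6],
    [0,-0.001,0,0,0,0,-0.6],
    [0,0,0,0,0,0,-0.6],
  ],
)

```text
time_s: 4.75
ee_pos: [0.6052, 0.0334, 0.0334]
eef_rot: [-3.142, 0.0, 0.066]
force: [0.5, -1.5, -0.0]
grip_width: 0.0188
grip_force: 0.7
```

Call:
jog_arm(
  motion=[
    [0,-0.001,0,0,0,0,-0.6],
    [0,-0.001,0,0,0,0,-0.6],
    [0,0,0,0,0,0,-0.6],
  ],
)

```text
time_s: 5.05
ee_pos: [0.6051, 0.0354, 0.0335]
eef_rot: [-3.142, -0.0, 0.066]
force: [-1.0, -0.8, -0.7]
grip_width: 0.0189
grip_force: 0.7
```

Call:
jog_arm(
  motion=[
    [0,-0.001,0,0,0,0,-0.6],
    [0,-0.001,0,0,0,0,-0.6],
    [0,0,0,0,0,0,-0.6],
  ],
)

```text
time_s: 5.35
ee_pos: [0.605, 0.0374, 0.0335]
eef_rot: [-3.142, -0.0, 0.066]
force: [-0.2, -1.4, -0.3]
grip_width: 0.0188
grip_force: 0.7
```

Call:
jog_arm(
  motion=[
    [0,-0.001,0,0,0,0,-0.6],
    [0,-0.001,0,0,0,0,-0.6],
    [0,0,0,0,0,0,-0.6],
  ],
)

```text
time_s: 5.65
ee_pos: [0.6048, 0.0394, 0.0335]
eef_rot: [-3.142, 0.0, 0.066]
force: [0.2, -1.6, -1.4]
grip_width: 0.0191
grip_force: 0.7
```

Call:
jog_arm(
  motion=[
    [0,-0.001,0,0,0,0,-0.6],
    [0,-0.001,0,0,0,0,-0.6],
    [0,0,0,0,0,0,-0.6],
  ],
)

```text
time_s: 5.95
ee_pos: [0.6048, 0.0404, 0.0335]
eef_rot: [3.14, -0.0, 0.066]
force: [-0.1, -9.1, 0.4]
grip_width: 0.0189
grip_force: 4.4
```

The nose is on the web: force steps to 9 N at y≈0.0402. I'll ease off and widen the fingers gently to take up the play, so the jig follows the tool back by 6 mm.

Call:
jog_arm(
  motion=[
    [0,0.001,0,0,0,0,-0.6],
    [0,0.001,0,0,0,0,-0.6],
    [0,0,0,0,0,0,-0.56],
    [0,0,0,0,0,0,-0.54],
    [0,0,0,0,0,0,-0.54],
  ],
  squeeze=3,
)

```text
time_s: 6.45
ee_pos: [0.6049, 0.0388, 0.0336]
eef_rot: [3.141, -0.0, 0.066]
force: [0.4, -6.7, 0.6]
grip_width: 0.0213
grip_force: 3.0
```

Call:
jog_arm(
  motion=[
    [0,0.002,0,0,0,0,-0.54],
    [0,0.002,0,0,0,0,-0.54],
    [0,0.001,0,0,0,0,-0.54],
    [0,0.0013,0,0,0,0,-0.54],
    [0,0,0,0,0,0,-0.54],
  ],
)

```text
time_s: 6.95
ee_pos: [0.6053, 0.0329, 0.0335]
eef_rot: [-3.141, -0.0, 0.066]
force: [-0.2, 2.0, 0.6]
grip_width: 0.0216
grip_force: 0.9
```

Run:
```python
from h import *
o=ctrl.get_obs();print(o["ee_pos"],o["force"],o["grip_width"])
w=ctrl.camera_model("wrist");W=ctrl.camera("wrist");t=ctrl.camera("top")
cv2.imwrite("pics/w2.png",cv2.cvtColor(W,cv2.COLOR_RGB2BGR))
t=cv2.resize(t[110:220,235:365],None,fx=5,fy=5,interpolation=cv2.INTER_CUBIC)
cv2.imwrite("pics/w2t.png",cv2.cvtColor(np.vstack([cv2.resize(W,(640,400))[:, :],cv2.resize(t,(640,200))[:0]]),cv2.COLOR_RGB2BGR))
print(proj((.4745,.150,.05),w))
```

```text
[0.60528638 0.03294935 0.03349912] [-0.16397036  1.99734611  0.64836047] 0.02162020008365386
[[109.79852614 449.48795673]]
```

View pics/w2.png

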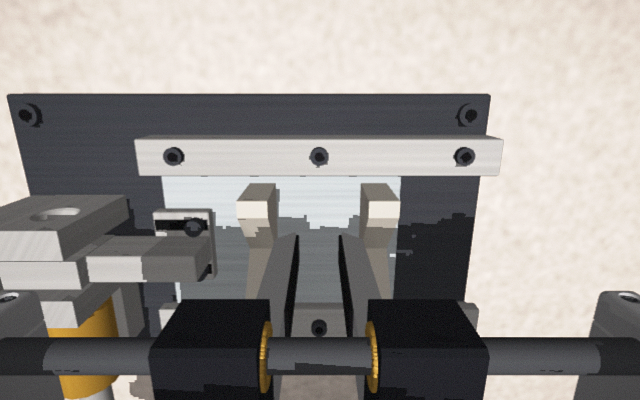

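The lug is in the fork. The +2 N drag shows that the rear rest followed the finger, so the jig is about 6 mm back from the web. Now I'll shut the fingers, rise, and go round behind the knob.

Call:
jog_arm(
  motion=[
    [0,0,0,0,0,0,-1],
    [0,0,0,0,0,0,-1],
    [0,0,-0.03,0,0,0,-1],
    [0,0,-0.045,0,0,0,-1],
    [0,0,-0.045,0,0,0,-1],
  ],
)

```text
time_s: 7.55
ee_pos: [0.6048, 0.0328, 0.1545]
eef_rot: [3.142, 0.001, 0.066]
force: [1.0, -0.2, 0.3]
grip_width: 0.0005
grip_force: 0.0
```

Call:
jog_arm(
  motion=[
    [-0.036,-0.028,0,0,0,0,-1],
    [-0.036,-0.028,0,0,0,0,-1],
    [-0.036,-0.028,0,0,0,0,-1],
    [-0.036,-0.028,0,0,0,0,-1],
    [-0.016,-0.014,0,0,0,0,-1],
  ],
)

```text
time_s: 8.05
ee_pos: [0.4348, 0.1493, 0.1536]
eef_rot: [-3.142, 0.0, 0.067]
force: [-0.8, 0.2, -0.8]
grip_width: 0.0003
grip_force: 0.0
```

Run:
```python
from h import *
o=ctrl.get_obs();print(o["ee_pos"],o["eef_rot"])
w=ctrl.camera_model("wrist");W=ctrl.camera("wrist")
cv2.imwrite("pics/w3.png",cv2.cvtColor(W,cv2.COLOR_RGB2BGR))
print(proj((.4745,.150,.05),w),proj((.4675,.1495,.05),w),proj((.597,.158,.072),w))
```

```text
[0.43480719 0.14933715 0.15356482] [-3.14158282e+00  1.40917682e-04  6.70206725e-02]
[[322.07267335 148.14235305]] [[322.08192825 156.89041071]] [[323.36128964 -38.77089246]]
```

View pics/w3.png

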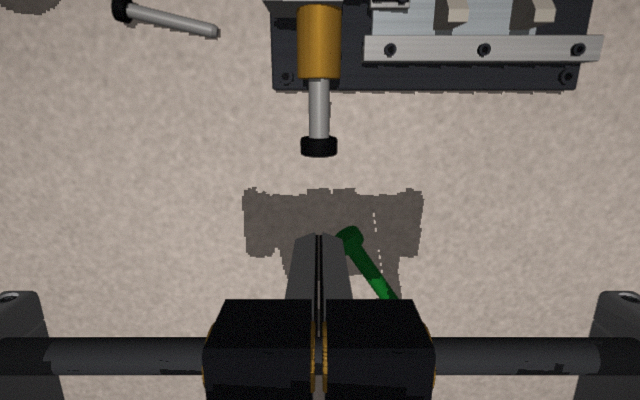

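The knob is at (319,147), 3 px from the prediction and in line with the fingers. I'll descend behind it and push gently along the axis.

Call:
jog_arm(
  motion=[
    [0,0,0.04,0,0,0,-1],
    [0,0,0.04,0,0,0,-1],
    [0,0,0.032,0,0,0,-1],
    [0.01,0,0,0,0,0,-1],
    [0.004,0,0,0,0,0,-1],
  ],
)

```text
time_s: 8.6
ee_pos: [0.4529, 0.149, 0.0424]
eef_rot: [3.142, -0.001, 0.066]
force: [0.2, -0.3, 1.0]
grip_width: 0.0003
grip_force: 0.0
```

Call:
jog_arm(
  motion=[
    [0.004,0,0,0,0,0,-1],
    [0.004,0,0,0,0,0,-1],
    [0.003,0,0,0,0,0,-1],
    [0.003,0,0,0,0,0,-1],
    [0,0,0,0,0,0,-1],
  ],
)

```text
time_s: 9.1
ee_pos: [0.4656, 0.1501, 0.0417]
eef_rot: [-3.141, -0.001, 0.066]
force: [-0.0, 0.5, -0.7]
grip_width: 0.0007
grip_force: 0.0
```

Call:
jog_arm(
  motion=[
    [0.003,0,0,0,0,0,-1],
    [0.003,0,0,0,0,0,-1],
    [0.002,0,0,0,0,0,-1],
    [0.002,0,0,0,0,0,-1],
    [0,0,0,0,0,0,-1],
  ],
)

```text
time_s: 9.6
ee_pos: [0.4755, 0.1507, 0.0414]
eef_rot: [-3.142, -0.0, 0.066]
force: [-0.2, -0.7, 0.4]
grip_width: 0.0008
grip_force: 0.0
```

Call:
jog_arm(
  motion=[
    [0.003,0,0,0,0,0,-1],
    [0.003,0,0,0,0,0,-1],
    [0.003,0,0,0,0,0,-1],
    [0,0,0,0,0,0,-1],
  ],
)

```text
time_s: 10.0
ee_pos: [0.4846, 0.1513, 0.0415]
eef_rot: [-3.142, -0.0, 0.066]
force: [-0.0, 1.1, -0.2]
grip_width: 0.0001
grip_force: 0.0
```

Call:
jog_arm(
  motion=[
    [0.003,0,0,0,0,0,-1],
    [0.003,0,0,0,0,0,-1],
    [0.002,0,0,0,0,0,-1],
    [0,0,0,0,0,0,-1],
  ],
)

```text
time_s: 10.4
ee_pos: [0.4925, 0.1518, 0.0415]
eef_rot: [-3.142, -0.0, 0.066]
force: [-0.9, -1.1, -0.3]
grip_width: 0.0007
grip_force: 0.0
```

Call:
jog_arm(
  motion=[
    [0.002,0,0,0,0,0,-1],
    [0.002,0,0,0,0,0,-1],
    [0,0,0,0,0,0,-1],
  ],
)

```text
time_s: 10.7
ee_pos: [0.4964, 0.1521, 0.0415]
eef_rot: [-3.142, -0.0, 0.066]
force: [0.1, 0.2, -0.5]
grip_width: 0.0002
grip_force: 0.0
```

Call:
jog_arm(
  motion=[
    [0.002,0,0,0,0,0,-1],
    [0.001,0,0,0,0,0,-1],
    [0,0,0,0,0,0,-1],
  ],
)

```text
time_s: 11.0
ee_pos: [0.4993, 0.1522, 0.0415]
eef_rot: [-3.142, -0.0, 0.066]
force: [-0.4, -1.1, -0.2]
grip_width: 0.0002
grip_force: 0.0
```

Call:
jog_arm(
  motion=[
    [0.001,0,0,0,0,0,-1],
    [0.001,0,0,0,0,0,-1],
    [0,0,0,0,0,0,-1],
  ],
)

```text
time_s: 11.3
ee_pos: [0.5013, 0.1524, 0.0415]
eef_rot: [-3.142, -0.0, 0.066]
force: [0.9, 0.6, -0.6]
grip_width: 0.0006
grip_force: 0.0
```

Call:
jog_arm(
  motion=[
    [0.001,0,0,0,0,0,-1],
    [0.001,0,0,0,0,0,-1],
    [0,0,0,0,0,0,-1],
  ],
)

```text
time_s: 11.6
ee_pos: [0.5032, 0.1525, 0.0414]
eef_rot: [-3.142, 0.0, 0.066]
force: [-0.9, -0.4, 0.5]
grip_width: 0.0002
grip_force: 0.1
```

Call:
jog_arm(
  motion=[
    [0.001,0,0,0,0,0,-1],
    [0,0,0,0,0,0,-1],
  ],
)

```text
time_s: 11.8
ee_pos: [0.5034, 0.1526, 0.0413]
eef_rot: [3.142, 0.002, 0.066]
force: [-6.7, 0.7, 4.1]
grip_width: 0.0009
grip_force: 3.3
```

Call:
jog_arm(
  motion=[
    [0.001,0,0,0,0,0,-1],
    [0,0,0,0,0,0,-1],
  ],
)

```text
time_s: 12.0
ee_pos: [0.5034, 0.1526, 0.0412]
eef_rot: [3.141, 0.004, 0.066]
force: [-15.1, 0.1, 9.4]
grip_width: 0.0006
grip_force: 7.1
```

Run:
```python
from h import *
o=ctrl.get_obs();print(o["ee_pos"],o["force"])
W=ctrl.camera("side")[165:280,230:335]
cv2.imwrite("pics/s4.png",cv2.cvtColor(cv2.resize(W,None,fx=5,fy=5,interpolation=cv2.INTER_CUBIC),cv2.COLOR_RGB2BGR))
```

```text
[0.50341355 0.15261738 0.04121011] [-15.08749815   0.1105449    9.38755935]
```

View pics/s4.png

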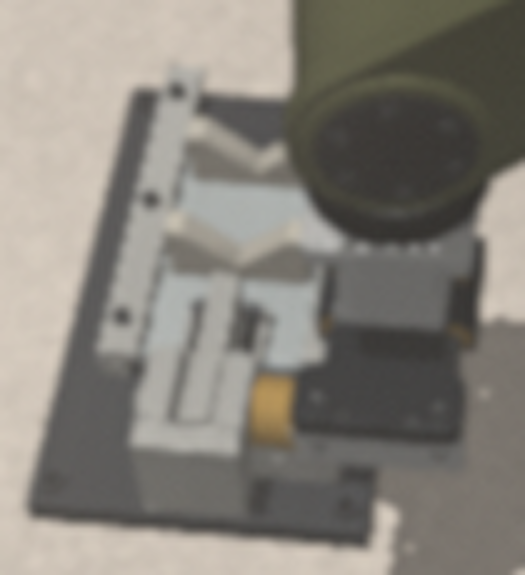

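The pin hit a hard stop at x=0.5034, where the knob should meet the bush (0.503 expected). In the side view the lug is in the fork and the gripper hides the knob. I'll back off and check.

Call:
jog_arm(
  motion=[
    [-0.005,0,0,0,0,0,-1],
    [-0.025,0,0,0,0,0,-1],
    [-0.03,0,-0.01,0,0,0,-1],
    [-0.01,0,-0.05,0,0,0,-1],
    [0,0,-0.05,0,0,0,-1],
  ],
)

```text
time_s: 12.55
ee_pos: [0.4337, 0.1478, 0.1513]
eef_rot: [3.141, 0.002, 0.066]
force: [0.9, 0.4, 0.5]
grip_width: 0.0003
grip_force: 0.0
```

Run:
```python
from h import *
print(ctrl.get_obs()["ee_pos"])
W=ctrl.camera("wrist")[:250,120:520]; s=ctrl.camera("side")[165:280,230:335]
a=cv2.resize(W,(480,300)); b=cv2.resize(s,(320,350),interpolation=cv2.INTER_CUBIC)
c=np.zeros((350,800,3),np.uint8); c[:300,:480]=a; c[:,480:]=b
cv2.imwrite("pics/f5.png",cv2.cvtColor(c,cv2.COLOR_RGB2BGR))
```

```text
[0.43368648 0.14779957 0.15129363]
```

View pics/f5.png

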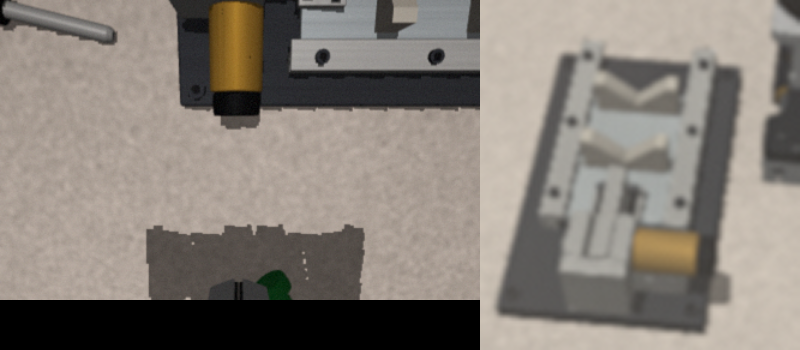

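The wrist view, at (236,100), shows the knob flush on the bush. The side view shows the lug in the fork with the pin fully home, and the robot is clear.

```bash
python3 -c "
from station import ctrl
print(ctrl.hand_in())"
```

```text
the job is handed in; nothing more can be done
None
```

The lug stands in the fork and the pin is fully home with its knob against the bush; the job is handed in at about 12.6 s, robot clear, and the shells, tin and screwdriver were not touched.

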